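# Put a freshly glued pile of panels under the swing-arm press

### The job

Put the freshly glued pile of panels under pressure: first stand the amber thinner bottle, which is in the way of the press arm, on its round cork mat; then swing the arm round until it is home against its stop over the pile, and press the red palm knob down until the foot bears on the pile, feeling for the contact so that the panels are not crushed. Let go of everything, and leave the brush cup, the gold pot, the bead jar and the bead trays where they are.

Things in the scene. Friction and masses are not known exactly. Their poses are not given: they have to be found in the camera images.
- swing (a joint): Swing of the press arm about the column, rad: 0 = home against its stop, ram over the middle of the pile; positive = swung away to the robot's left (+y of the bed's frame), at most 1.35. It stays where left; pushing it at the knob takes about 2 N. Beam 32 mm wide, 127 to 157 mm above the table, ending 200 mm from the column axis in a ram guide 48 mm across, 119 to 165 mm up.
- ram (a joint): How far the ram has been pushed down through the end of the arm, m: 0 = fully up, 0.060 = lowest. A friction brake holds it wherever it is left; moving it down takes a steady push of about 4 to 5 N, until the foot meets the pile, when the resistance rises by about 6 N per mm.
- knob_top (a point): Centre of the domed top of the red palm knob on the ram's upper end; knob 54 mm across, its underside 30 mm below this point, on an 18 mm steel stem. With the ram up it is 259 mm above the table. It moves with arm and ram.
- foot: Steel pressing foot, 70 mm across, on a rubber cushion at the lower end of the ram (gives 1 mm per 6 N, at most 6 mm); origin at the centre of its underside (164 mm below knob_top on the same upright axis), 95 mm above the table when the ram is up.
- bed (a point): Centre of the top of the press's iron bed (bed 190 mm along x by 150 mm along y, 15 mm thick, bolted down); x of this frame points to the column. The pile of green and gold panels, 110 by 130 mm, lies centred here; its height was not measured: 37 to 65 mm above the bed. Its two top panels are loose.
- column (a point): Top of the press column on its axis, the axis of the arm's swing; column 32 mm across, hub of the arm 58 mm across, top 205 mm above the table; it stands 200 mm from the bed's centre.
- bottle_mid (a point): Centre, half-way up, of the amber thinner bottle with the white cap: 170 mm tall, body 54 mm across up to 108 mm, white cap 36 mm across from 138 to 170 mm above its underside, about 0.3 kg. Stands upright on the table in the path of the press foot.
- mat: Round cork mat, 110 mm across, 5 mm thick, fixed; origin at the centre of its underside.
- brush_cup_mid (a point): Bystander: blue ceramic cup with brushes, cup 56 mm across and 85 mm tall, brush tips up to 190 mm above the table; this point is on its axis 42 mm up.
- gold_pot_mid (a point): Bystander: pot of gold paint, 58 mm across, 62 mm tall; this point is its centre.
- bead_jar_mid (a point): Bystander: jar of beads with a red lid, 56 mm across, 70 mm tall; this point is its centre.
- blue_tray: Bystander: light blue tray of beads, 115 by 95 mm, 22 mm high; origin under its centre.
- bead_tray: Bystander: pink tray of beads, fixed, 115 by 95 mm, 22 mm high; origin under its centre.
Mind the look-alikes: they are no part of the job. Several things look just like the part that bears bottle_mid: the one meant starts farthest to the robot's left. What is shaped like the mat but blue is not meant.

How it is judged:
By the outcome, as a careful person would: the job done as asked, in the order asked, and still so for the second after the job is handed in, with the robot touching nothing.
It also fails if it takes over 67 s, if anything falls off the work surface, if the arm or the gripper's body presses on something with over 40 N, if the wrist force passes 120 N, or if a joint passes its speed limit or range.

### The arm

A 6-joint arm with a two-finger parallel gripper is mounted at the origin on the work surface. World frame = base frame: x ahead of the robot, y to its left, z up, the work surface at z = 0. Lengths are in m, angles in rad, forces in N, time in s.
With the tool pointing down it reaches from about 0.225 to 0.875 m from the base axis. Payload 3.4 kg.
Tool frame: the origin (TCP) lies at the very end of the fingers, on their centre line; the grasp point (between the pads) lies 19 mm behind it; z points along the fingers, y is the direction in which the jaws open and shut (so a half turn about z gives the same grasp; the last joint's range is limited). The gripper opens to 85 mm and grips with 20 to 120 N. Pads are 22 mm wide; open, the fingers measure 114 mm over their backs; the gripper's body (76 mm by 85 mm) begins 54 mm behind the grasp point. The pads swing forward as they close: fully open they stand 13 mm farther back than shut.
Start: joints at [1.104, 0.276, 1.505, -0, 1.361, -0.121], TCP at [0.195, 0.541, 0.193] pointing down, gripper open.
Joint ranges: [-2.89, 2.89], [-0.75, 2.08], [0.22, 2.7], [-1.18, 4.32], [0.11, 2.71], [-2.7, 2.7]. Speed limits (rad/s): [2.57, 2.57, 3.14, 3.14, 3.14, 3.14].

### API

Orientations are given as a unit quaternion [w, x, y, z].
In Python, from rig import get_state, get_image, calibration, sign_off gives the robot as it stands. The module is installed in compiled form; this text tells all that it offers.
- The arm moves only by the tool drive_tool, never from a script. Its argument "targets" is one flat list of numbers, 7 for each row, row after row: the turn, a rotation vector about the tool's x, y, z in degrees, then the shift along the tool's x, y, z in mm, then the opening, from 0 (shut) to 1 (fully open). In form: [wx, wy, wz, tx, ty, tz, fingers, wx, wy, wz, tx, ty, tz, fingers, ...]. A call has 1 to 12 rows; each row shifts and turns the commanded pose from where the row before left it, along the tool's axes as they then stand; what a row does not reach is not made up. A row lasts 1/8 s, in which the tool goes at most 62.5 mm and 10.7 degrees, less where a joint would pass 70% of its speed; a pose out of reach is approached as far as the arm can. A call is refused whole if a number of a shift passes 62.5 or a number of a turn 10.7, either way. A call with a gripper value outside its range is refused whole. The fingers move at their own pace and stop on an object; "grip_force" is the grip in N (left out, the last holds). Time passes only in rows, so rows that do not move let the fingers close. It gives the time, the measured TCP pose, the force and the opening at its end, in the units of the state.
- get_state(): the state, without advancing time (a new reading comes with each control period).
- get_image(name): name is "scene" or "top"; returns the picture (420x560x3 uint8, red, green, blue); there is no depth.
- calibration(name): a dict with "mtx" (3x3 intrinsics, pixels), "world_to_cam" (4x4, takes a point from world to camera coordinates). Camera axes: x right, y down, z forward; pixel columns grow to the right and rows downward; lengths in m; the calibration is good to about 2 mm. A picture is of the moment at which its call begins. calibration takes no time and is no camera call.
- sign_off(): hands the job in, once; it reports no verdict.
The state is a dict: "clock": time; "qpos": joint angles; "qd": joint speeds; "effort": joint torques, N m; "position": TCP position; "ee_rot": TCP orientation; "contact_force": force on the tool from outside, world axes, zero at the start; "moment": the same for the moment, N m; "width": finger opening in m.
Only numpy, scipy, OpenCV 4.12 (cv2) and the standard library are available. Lean on these libraries where they do the work, as an engineer would, in place of code of your own. Each camera call takes 0.05 s, during which the arm holds its last target.

## Working session

There is one attempt and no reset: what is moved stays moved. The work goes in short steps, Python scripts to look and compute and a tool call to move; the robot and the scene stay as the last step left them, time stands still between calls to the robot, and variables do not carry over. Pictures are saved under pics/ and viewed, and the job is handed in when it is done.

Besides the shell and the picture viewer there is one more tool, called by a JSON object that holds its "fn" and its "kwargs", one argument or row to a line. drive_tool: Moves the arm, as the interface text tells. Its arguments: {"type":"object","properties":{"targets":{"type":"array"},"grip_force":{"type":"number"}},"required":["targets"]}

```bash
mkdir -p pics; python3 - <<'E'
from rig import *
import cv2, numpy as np
np.set_printoptions(precision=4,suppress=True)
for n in ("scene","top"):
    im=get_image(n); cv2.imwrite(f"pics/{n}0.png",im[:,:,::-1]); c=calibration(n); print(n,c["mtx"],c["world_to_cam"])
print(get_state())
E
```

```text
scene [[433.2157   0.     274.4213]
 [  0.     433.2157 203.0034]
 [  0.       0.       1.    ]] [[-0.2085  0.978  -0.0026  0.0863]
 [ 0.5331  0.1114 -0.8387 -0.0688]
 [-0.82   -0.1763 -0.5446  1.5997]
 [ 0.      0.      0.      1.    ]]
top [[432.5543   0.     292.2774]
 [  0.     432.5543 206.4066]
 [  0.       0.       1.    ]] [[ 0.0017 -0.9997 -0.0241  0.0074]
 [-0.9893  0.0018 -0.1461  0.4594]
 [ 0.1461  0.024  -0.989   1.292 ]
 [ 0.      0.      0.      1.    ]]
{'clock': 0.1, 'qpos': array([ 1.104 ,  0.2765,  1.5061, -0.    ,  1.3607, -0.121 ]), 'qd': array([ 0.0008, -0.0026, -0.0015,  0.0011, -0.0018,  0.0005]), 'effort': array([  0.0028, -41.7701, -24.6404,   0.0001,   0.0058,  -0.    ]), 'position': array([0.1947, 0.5404, 0.1921]), 'ee_rot': array([-0.0002,  0.172 ,  0.9851, -0.0008]), 'contact_force': array([-0.1525,  0.9353,  1.0716]), 'moment': array([-0.0194, -0.0076,  0.0304]), 'width': 0.08528482683476363}
```

View pics/scene0.png

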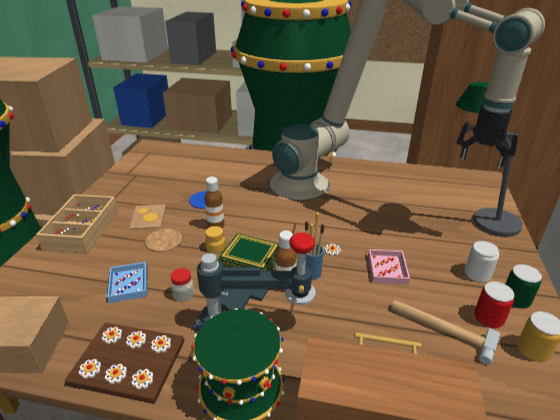

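View pics/top0.png

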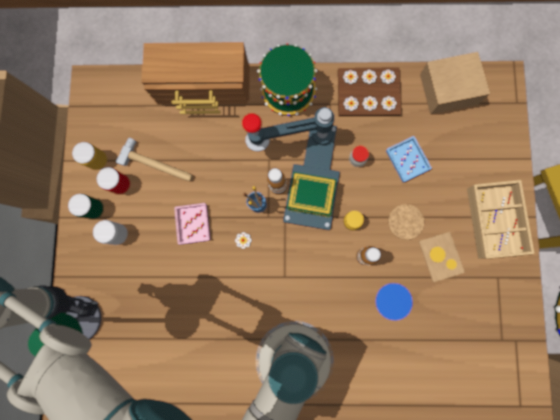

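The top picture shows two amber bottles with white caps, at top px (276,175) and (373,256). The left one is the one meant: it is farther to +y and lies between the pile and the arm. The cork mat is at (406,222), and the blue disc at (394,301) is not meant. I'll enlarge both areas to confirm.

```bash
python3 - <<'E'
import cv2
t=cv2.imread("pics/top0.png"); s=cv2.imread("pics/scene0.png")
cv2.imwrite("pics/tc.png",cv2.resize(t[95:285,225:435],None,fx=3.0,fy=3.0,interpolation=cv2.INTER_CUBIC))
cv2.imwrite("pics/sc.png",cv2.resize(s[165:345,100:350],None,fx=3.2,fy=3.2,interpolation=cv2.INTER_CUBIC))
E
```

```text
(no output)
```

View pics/tc.png

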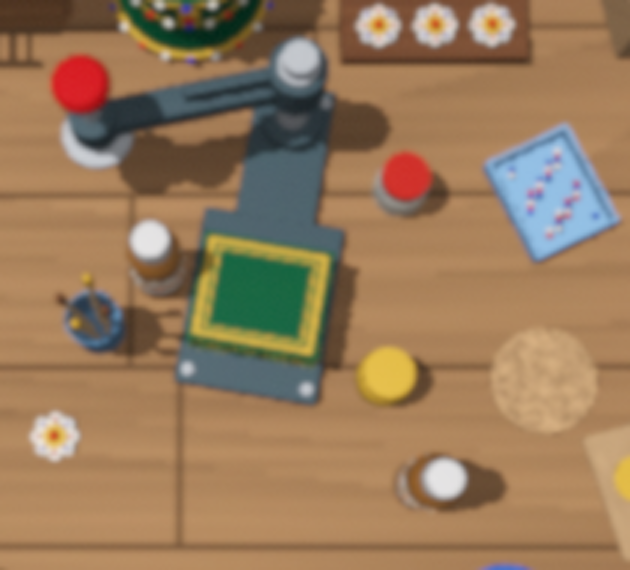

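View pics/sc.png

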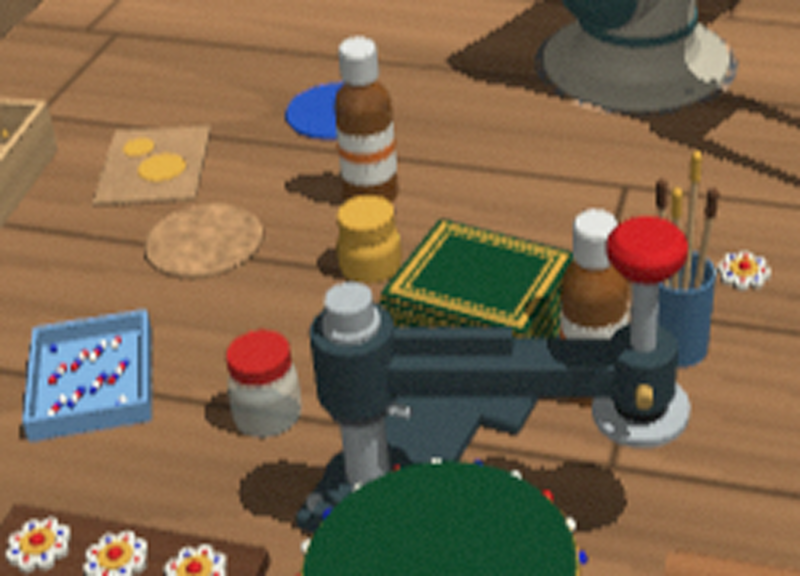

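```bash
cat > h.py <<'E'
import numpy as np
from rig import *
def ray(cam,u,v,z):
    c=calibration(cam);M=c["mtx"];T=c["world_to_cam"];R=T[:3,:3];o=-R.T@T[:3,3]
    d=R.T@np.linalg.solve(M,[u,v,1]);s=(z-o[2])/d[2];return o+s*d
def proj(cam,p):
    c=calibration(cam);q=c["world_to_cam"]@np.append(p,1);q=c["mtx"]@q[:3];return q[:2]/q[2]
np.set_printoptions(precision=4,suppress=True)
E
python3 - <<'E'
from h import *
T=lambda x,y,z:ray("top",x/3+225,y/3+95,z)
S=lambda x,y,z:ray("scene",x/3.2+100,y/3.2+165,z)
for n,a,b,z in [("bottle",(151,236),(597,219),.170),("other",(444,477),(359,45),.17),("knob",(81,84),(648,240),.245),("col",(300,57),(350,293),.205),("mat",(543,380),(204,239),.005),("cup",(94,313),(690,270),.085),("pot",(389,373),(366,207),.062),("jar",(407,177),(260,347),.07)]:
    print(n,T(*a,z),S(*b,z))
c=[(210,210),(343,232),(318,403),(178,380)]
P=[T(*q,.015) for q in c];print("bed",np.array(P),np.mean(P,0))
b=np.mean(P,0)
# pile corners top; scene
for z in (.052,.06,.07,.08):
    Q=[T(*q,z) for q in [(207,234),(330,256),(314,356),(190,335)]]
    W=[S(*q,z) for q in [(442,220),(572,259),(523,328),(385,294)]]
    print(z,np.mean(Q,0),np.mean(W,0),np.linalg.norm(Q[0]-Q[1]),np.linalg.norm(Q[1]-Q[2]))
E
```

```text
bottle [0.5314 0.0513 0.17  ] [0.5257 0.0549 0.17  ]
other [ 0.3094 -0.2135  0.17  ] [ 0.307  -0.2122  0.17  ]
knob [0.6521 0.1095 0.245 ] [0.6394 0.1099 0.245 ]
col [ 0.6905 -0.0863  0.205 ] [ 0.6874 -0.0853  0.205 ]
mat [ 0.4152 -0.3443  0.005 ] [ 0.4175 -0.3427  0.005 ]
cup [0.4732 0.1125 0.085 ] [0.4676 0.1234 0.085 ]
pot [ 0.416  -0.1791  0.062 ] [ 0.4099 -0.1794  0.062 ]
jar [ 0.6138 -0.2001  0.07  ] [ 0.6139 -0.1975  0.07  ]
bed [[ 0.5941 -0.0006  0.015 ]
 [ 0.57   -0.1397  0.015 ]
 [ 0.3906 -0.1116  0.015 ]
 [ 0.4145  0.0323  0.015 ]] [ 0.4923 -0.0549  0.015 ]
0.052 [ 0.4967 -0.052   0.052 ] [ 0.4691 -0.0568  0.052 ] 0.12694890697661088 0.10369611977952042
0.06 [ 0.4953 -0.0518  0.06  ] [ 0.4786 -0.0541  0.06  ] 0.1261635105886335 0.10305458170044822
0.07 [ 0.4935 -0.0516  0.07  ] [ 0.4903 -0.0506  0.07  ] 0.1251817651036618 0.10225265910160786
0.08 [ 0.4917 -0.0514  0.08  ] [ 0.5021 -0.0472  0.08  ] 0.12420001961869008 0.10145073650276745
```

Both cameras agree to within about 6 mm on the target bottle, at (0.529, 0.053). Measured positions:

| Thing | Position (m) | Check |
|---|---|---|
| Mat | (0.416, -0.343) | – |
| Column | (0.689, -0.086) | – |
| Bed centre | (0.492, -0.053) | 0.200 m from the column, as given |
| Knob | (0.647, 0.110) | 0.200 m from the column, as given |
| Pile top | z ≈ 0.071 | – |

From these the swing is about 1.19 rad. I'll raise the tool and turn it first.

{"fn": "drive_tool", "kwargs": {
  "targets": [0,0,7,0,0,-27,1,0,0,7,0,0,-27,1,0,0,7,0,0,-27,1,0,0,7,0,0,-27,1],
  "grip_force": 40
}}

```text
clock: 0.6
position: [0.1947, 0.5407, 0.3013]
ee_rot: [-0.0, 0.407, 0.913, -0.0]
contact_force: [-0.6, 0.2, 0.4]
width: 0.0852
```

```bash
cat >> h.py <<'E'
from scipy.spatial.transform import Rotation as Ro
def go(t):
    s=get_state();q=s["ee_rot"];R=Ro.from_quat([q[1],q[2],q[3],q[0]]).as_matrix()
    print("t",s["clock"],"pos",s["position"],"zaxis",R[:,2],"jaw yaw",np.degrees(np.arctan2(R[1,1],R[0,1])),"F",s["contact_force"],"w",s["width"])
    print("shift tool mm",1000*R.T@(np.array(t)-s["position"]))
E
python3 -c "
from h import *
go([.529,.053,.3])"
```

```text
t 0.6 pos [0.1947 0.5407 0.3013] zaxis [-0.0005 -0.0009 -1.    ] jaw yaw 41.956387916293124 F [-0.6126  0.1615  0.393 ] w 0.08524857074265822
shift tool mm [-586.148   -77.4868    1.5268]
```

{"fn": "drive_tool", "kwargs": {
  "targets": [0,0,0,-45,-6,0,1,0,0,0,-50,-6.5,0,1,0,0,0,-50,-6.5,0,1,0,0,0,-50,-6.5,0,1,0,0,0,-50,-6.5,0,1,0,0,0,-50,-6.5,0,1,0,0,0,-50,-6.5,0,1,0,0,0,-50,-6.5,0,1,0,0,0,-50,-6.5,0,1,0,0,0,-50,-6.5,0,1,0,0,0,-50,-6.5,0,1,0,0,0,-41,-6.5,0,1]
}}

```text
clock: 2.1
position: [0.5317, 0.053, 0.3003]
ee_rot: [-0.0, 0.406, 0.914, -0.0]
contact_force: [0.1, -0.0, 0.3]
width: 0.0853
```

```bash
python3 -c "
from h import *
import cv2
go([.529,.053,.2])
for n in ('top','scene'): cv2.imwrite(f'pics/{n}1.png',get_image(n)[:,:,::-1])
"
```

```text
t 2.1 pos [0.5317 0.053  0.3003] zaxis [-0.0008  0.0001 -1.    ] jaw yaw 42.1309496130205 F [ 0.1215 -0.0246  0.3455] w 0.08526969232958476
shift tool mm [  1.7869  -1.973  100.3032]
```

View pics/top1.png

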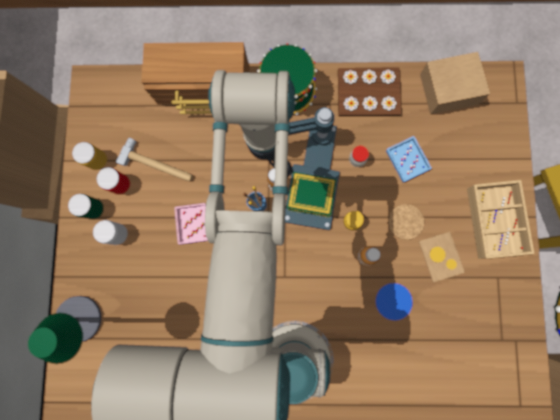

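View pics/scene1.png

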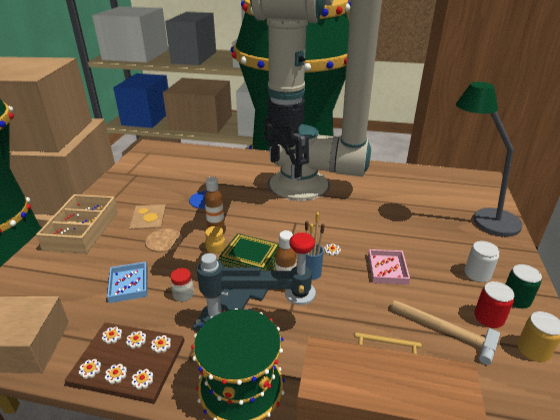

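The gripper is above the bottle with the cap at scene px (286,238), and nothing is disturbed. I'll go down and grip the cap.

{"fn": "drive_tool", "kwargs": {
  "targets": [0,0,0,1,-1,40,1,0,0,0,1,-1,40,1,0,0,0,0,0,35,1,0,0,0,0,0,25,1,0,0,0,0,0,18,1,0,0,0,0,0,12,1,0,0,0,0,0,0,1]
}}

```text
clock: 3.08
position: [0.5273, 0.0553, 0.1302]
ee_rot: [-0.001, 0.405, 0.914, -0.0]
contact_force: [-0.2, -0.1, -0.8]
width: 0.0851
```

```bash
python3 -c "
from h import *
import cv2
go([.529,.053,.13])
im=get_image('scene');cv2.imwrite('pics/s2.png',cv2.resize(im[150:330,180:400],None,fx=3.2,fy=3.2)[:,:,::-1])
"
```

```text
t 3.075 pos [0.5273 0.0553 0.1302] zaxis [-0.002   0.0003 -1.    ] jaw yaw 42.209965438649604 F [-0.1555 -0.1475 -0.8303] w 0.08505417407644456
shift tool mm [-2.8422 -0.3273  0.1749]
```

View pics/s2.png

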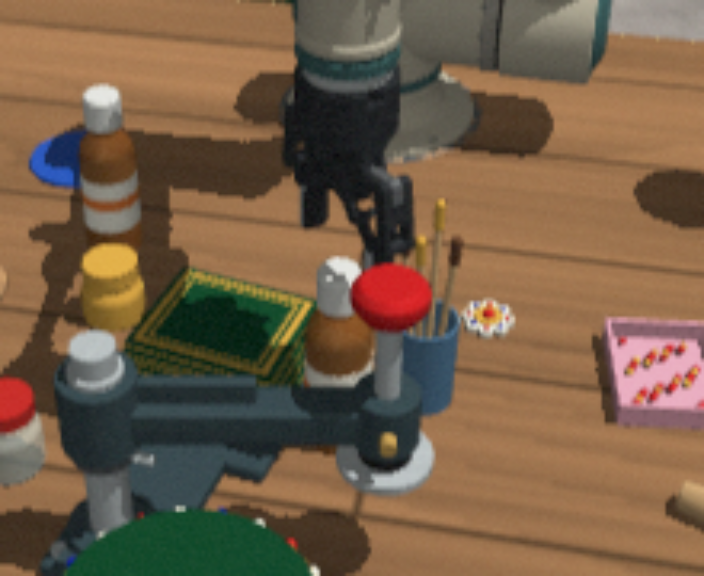

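The fingers look higher and farther back in this picture than the state says. I'll check that by projection before closing.

```bash
python3 -c "
from h import *
f=lambda p:(proj('scene',p)-[180,150])*3.2
j=np.array([.741,.672,0])*.0425
c=np.array([.5273,.0553,.143])
print('tips',f(c+j),f(c-j),'mid',f(c),'cap',f(np.array([.529,.053,.17])))
for z in (.14,.17,.2,.23): print(z,[ray('scene',180+a/3.2,150+b/3.2,z) for a,b in ((312,226),(372,262),(400,250))])
print(get_state())
"
```

```text
tips [370.0955 326.1682] [312.98   267.6092] mid [340.7215 296.0519] cap [337.8067 269.2583]
0.14 [array([0.4354, 0.0134, 0.14  ]), array([0.4748, 0.0712, 0.14  ]), array([0.4539, 0.0909, 0.14  ])]
0.17 [array([0.4769, 0.022 , 0.17  ]), array([0.5145, 0.0771, 0.17  ]), array([0.4945, 0.096 , 0.17  ])]
0.2 [array([0.5183, 0.0305, 0.2   ]), array([0.5542, 0.0831, 0.2   ]), array([0.5352, 0.101 , 0.2   ])]
0.23 [array([0.5598, 0.0391, 0.23  ]), array([0.5939, 0.0891, 0.23  ]), array([0.5758, 0.1061, 0.23  ])]
{'clock': 3.125, 'qpos': array([-0.0271,  0.2536,  1.6978,  0.0002,  1.1904, -0.7638]), 'qd': array([-0.0048, -0.0109, -0.0217, -0.0015, -0.0009, -0.001 ]), 'effort': array([  0.0331, -37.7594, -22.149 ,   0.0037,   0.0324,   0.0012]), 'position': array([0.5281, 0.0552, 0.1309]), 'ee_rot': array([-0.0002,  0.4051,  0.9143,  0.    ]), 'contact_force': array([0.2362, 0.1629, 0.3299]), 'moment': array([-0.0271,  0.0191,  0.0221]), 'width': 0.08566040969615663}
```

```bash
python3 -c "
from h import *
import cv2
im=get_image('scene');cv2.imwrite('pics/s3.png',cv2.resize(im[170:270,240:340],None,fx=6,fy=6,interpolation=2)[:,:,::-1])
im=get_image('top');cv2.imwrite('pics/t3.png',cv2.resize(im[100:250,190:390],None,fx=3.8,fy=3.8,interpolation=2)[:,:,::-1])
z=cv2.imread('pics/scene0.png');cv2.imwrite('pics/s0c.png',cv2.resize(z[90:250,420:560],None,fx=3.6,fy=3.6,interpolation=2))
c=np.array([.1947,.5404,.2]);j=np.array([.339,.941,0])*.0425
print((proj('scene',c+j)-[420,90])*3.6,(proj('scene',c-j)-[420,90])*3.6)
"
```

```text
[257.3859 329.3753] [144.1228 301.5311]
```

View pics/s3.png

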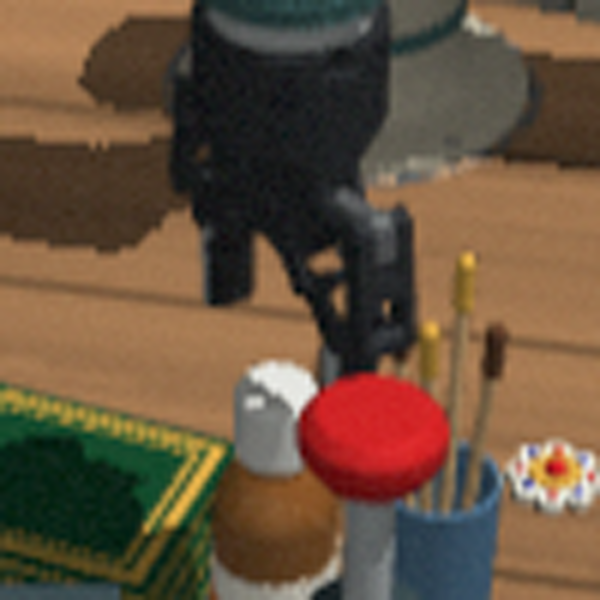

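View pics/t3.png

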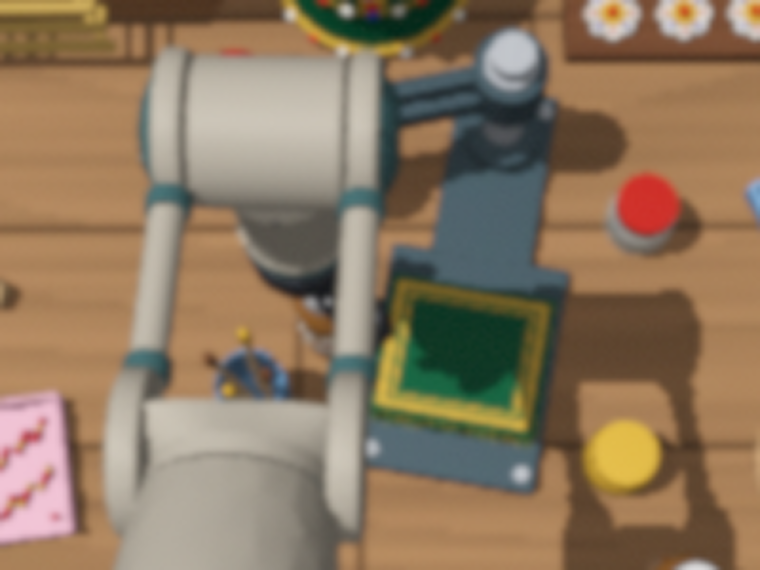

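View pics/s0c.png

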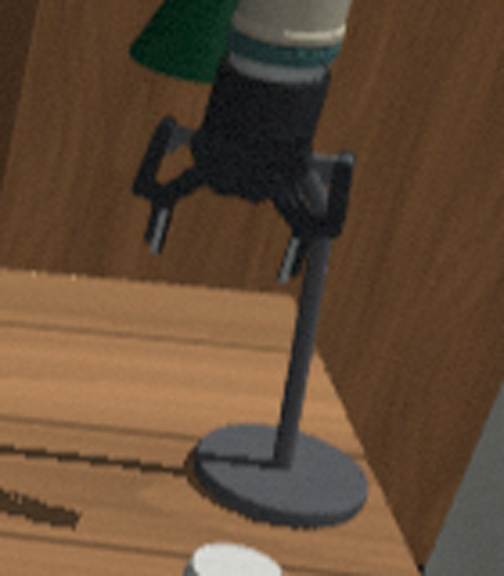

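```bash
python3 -c "
from h import *
import cv2
z=cv2.imread('pics/top0.png')
c=np.array([.1947,.5404,.205]);j=np.array([.339,.941,0])*.05
o=(0,230)
f=lambda p:(proj('top',p)-o)*4.5
print([f(x) for x in (c+j,c-j,c)])
cv2.imwrite('pics/t0c.png',cv2.resize(z[230:350,0:160],None,fx=4.5,fy=4.5,interpolation=2))
print('base scene',proj('scene',[0,0,0]),proj('scene',[0.09,0,0]),'top',proj('top',[0,0,0]))
"
```

```text
[array([312.3231, 273.3086]), array([468.2622, 333.3526]), array([390.0439, 303.2348])]
base scene [297.7905 184.3619] [293.592  197.0812] top [294.75   360.2047]
```

View pics/t0c.png

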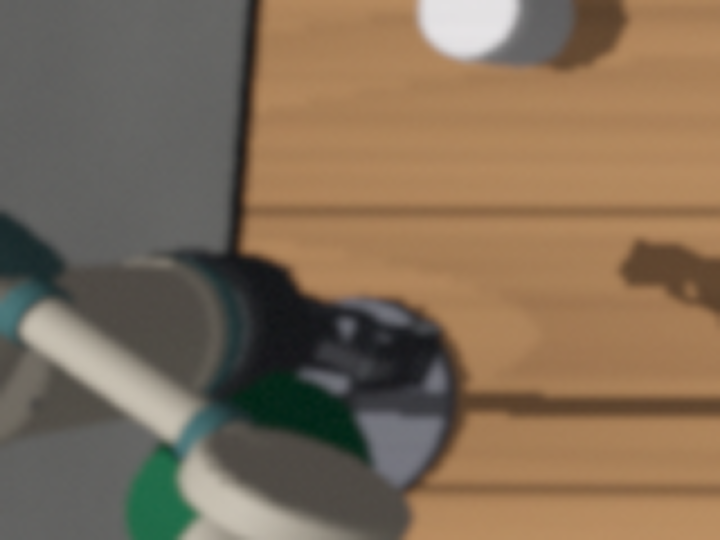

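```bash
python3 -c "
from h import *
for z in (.15,.18,.2,.21,.22,.23,.24,.25,.26): print(z,ray('scene',463.1,159.4,z),ray('top',96.7,307.3,z), ray('scene',500,167.2,z))
c=np.array([.1947,.5404,.205]);j=np.array([.339,.941,0])*.05
print(c+j,c-j)
# FK sanity from state
s=get_state();print(s['position'],s['qpos'],np.hypot(*s['position'][:2]))
"
```

```text
0.15 [-0.0211  0.5483  0.15  ] [0.1648 0.5381 0.15  ] [0.0121 0.6561 0.15  ]
0.18 [0.0416 0.5328 0.18  ] [0.1674 0.5239 0.18  ] [0.0733 0.6357 0.18  ]
0.2 [0.0834 0.5225 0.2   ] [0.1691 0.5145 0.2   ] [0.1141 0.6221 0.2   ]
0.21 [0.1043 0.5173 0.21  ] [0.1699 0.5098 0.21  ] [0.1345 0.6153 0.21  ]
0.22 [0.1252 0.5121 0.22  ] [0.1707 0.5051 0.22  ] [0.1549 0.6085 0.22  ]
0.23 [0.1461 0.507  0.23  ] [0.1716 0.5004 0.23  ] [0.1753 0.6017 0.23  ]
0.24 [0.167  0.5018 0.24  ] [0.1724 0.4957 0.24  ] [0.1958 0.5949 0.24  ]
0.25 [0.1879 0.4966 0.25  ] [0.1733 0.491  0.25  ] [0.2162 0.5881 0.25  ]
0.26 [0.2088 0.4915 0.26  ] [0.1741 0.4863 0.26  ] [0.2366 0.5814 0.26  ]
[0.2117 0.5875 0.205 ] [0.1778 0.4934 0.205 ]
[0.5289 0.055  0.1317] [-0.0273  0.2529  1.6967  0.0002  1.1903 -0.7638] 0.5317164179210596
```

Triangulating both views puts the real fingertips about 40 mm higher than the reported TCP implies, while the base projection is correct. I'll go down in steps and trust the pictures and contact over the reported TCP.

{"fn": "drive_tool", "kwargs": {
  "targets": [0,0,0,-1,-1,10,1,0,0,0,0,-1,10,1,0,0,0,0,0,0,1]
}}

```text
clock: 3.6
position: [0.5263, 0.0527, 0.1097]
ee_rot: [-0.001, 0.405, 0.914, -0.0]
contact_force: [0.6, 0.0, -0.2]
width: 0.0854
```

```bash
python3 -c "
from h import *
import cv2
im=get_image('scene');cv2.imwrite('pics/s4.png',cv2.resize(im[170:270,240:340],None,fx=6,fy=6,interpolation=2)[:,:,::-1])
go([.529,.053,.11])
"
```

```text
t 3.65 pos [0.5269 0.0528 0.1103] zaxis [-0.0013  0.0002 -1.    ] jaw yaw 42.176336154815125 F [-0.5636 -0.3357  0.6496] w 0.08541165978177573
shift tool mm [-1.2618  1.7373  0.2599]
```

View pics/s4.png

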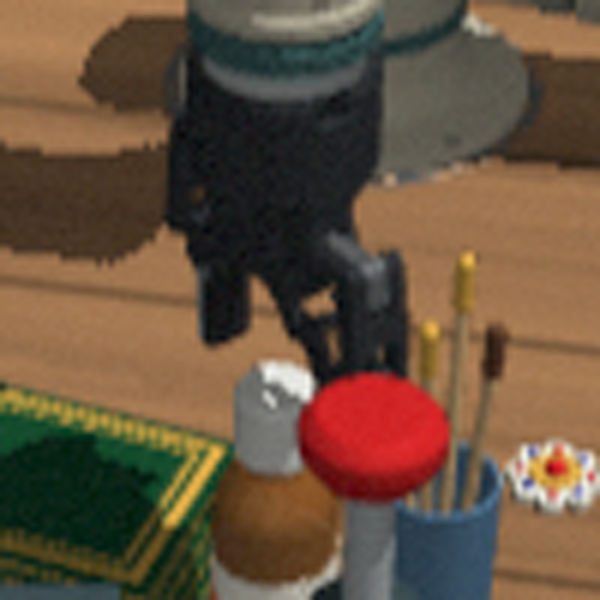

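The far fingertip at crop (225,342), scene px (277,227), works out at z ≈ 0.16, level with the cap top. The palm still looks well clear of the cap. I'll go down 18 mm more and close.

{"fn": "drive_tool", "kwargs": {
  "targets": [0,0,0,-1,0.5,9,1,0,0,0,-1,0.5,9,1,0,0,0,0,0,0,1]
}}

```text
clock: 4.03
position: [0.5288, 0.052, 0.0918]
ee_rot: [-0.001, 0.405, 0.914, -0.0]
contact_force: [-1.0, 0.2, -0.6]
width: 0.0855
```

```bash
python3 -c "
from h import *
import cv2
im=get_image('scene');cv2.imwrite('pics/s5.png',cv2.resize(im[170:270,240:340],None,fx=6,fy=6,interpolation=2)[:,:,::-1])
go([.528,.053,.11])
"
```

```text
t 4.075 pos [0.5291 0.052  0.0923] zaxis [-0.0012  0.0001 -1.    ] jaw yaw 42.18518681665281 F [ 0.1535 -0.5144  0.4968] w 0.08539060022053901
shift tool mm [  1.5113  -0.1999 -17.6724]
```

View pics/s5.png

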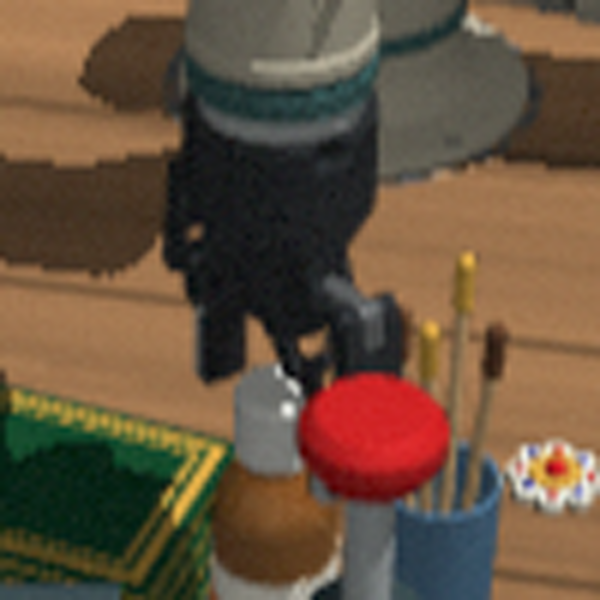

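The far tip is now at crop (220,380), about z 0.144, beside the cap. Closing.

{"fn": "drive_tool", "kwargs": {
  "targets": [0,0,0,0,0,0,0,0,0,0,0,0,0,0,0,0,0,0,0,0,0,0,0,0,0,0,0,0,0,0,0,0,0,0,0,0,0,0,0,0,0,0],
  "grip_force": 40
}}

```text
clock: 4.82
position: [0.53, 0.0521, 0.0933]
ee_rot: [0.001, 0.405, 0.914, 0.0]
contact_force: [0.2, 0.5, 3.4]
width: 0.0348
```

```bash
python3 -c "
from h import *
import cv2
im=get_image('scene');cv2.imwrite('pics/s6.png',cv2.resize(im[170:270,240:340],None,fx=6,fy=6,interpolation=2)[:,:,::-1])
go([.528,.053,.11])
"
```

```text
t 4.875 pos [0.53   0.0521 0.0933] zaxis [ 0.0012  0.0002 -1.    ] jaw yaw 42.18271693777561 F [1.1103 1.0965 4.0251] w 0.03483010045543439
shift tool mm [  1.9845  -0.8334 -16.7105]
```

View pics/s6.png

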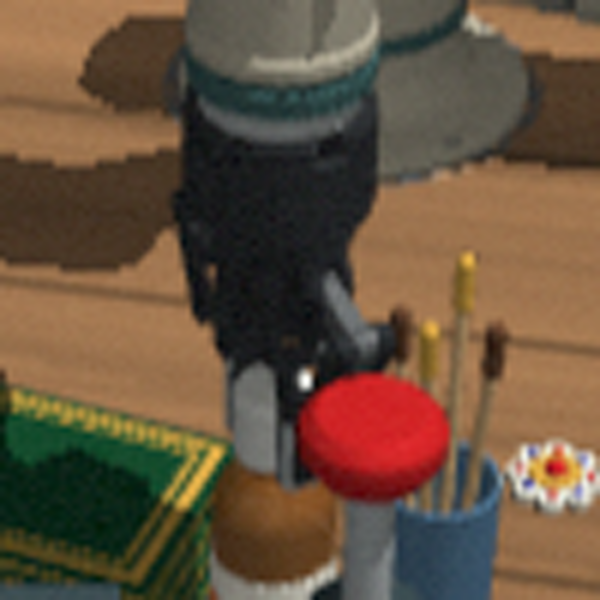

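The width stopped at 34.8 mm, so the cap is held. I'll lift it.

{"fn": "drive_tool", "kwargs": {
  "targets": [0,0,0,0,0,-8,0,0,0,0,0,0,-20,0,0,0,0,0,0,-30,0,0,0,0,0,0,-30,0,0,0,0,0,0,-25,0,0,0,0,0,0,-12,0,0,0,0,0,0,0,0]
}}

```text
clock: 5.75
position: [0.5294, 0.0519, 0.218]
ee_rot: [0.0, 0.405, 0.914, 0.0]
contact_force: [0.7, -0.1, -2.3]
width: 0.035
```

```bash
python3 -c "
from h import *
import cv2
im=get_image('scene');cv2.imwrite('pics/s7.png',im[:,:,::-1])
go([.416,-.3435,.222])
"
```

```text
t 5.8 pos [0.5288 0.0519 0.2172] zaxis [-0.0015  0.     -1.    ] jaw yaw 42.18548795401329 F [-0.1525  0.2052 -2.6165] w 0.03493763821422977
shift tool mm [-217.2319 -349.1653   -4.6813]
```

View pics/s7.png

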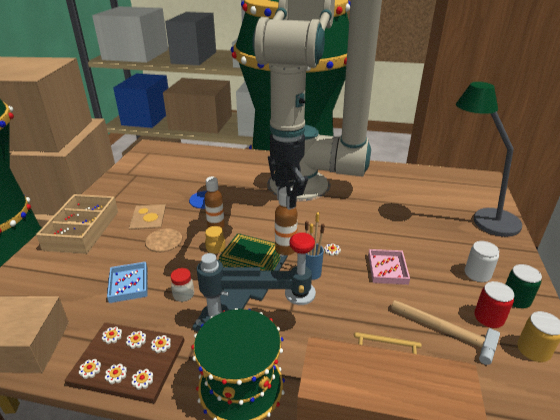

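The bottle hangs upright at scene px (286,220) with −2.5 N on the wrist. I'll carry it to the mat.

{"fn": "drive_tool", "kwargs": {
  "targets": [0,0,0,-6,-10,0,0,0,0,0,-14,-23,0,0,0,0,0,-22,-35,0,0,0,0,0,-24,-38,0,0,0,0,0,-24,-38,0,0,0,0,0,-24,-38,0,0,0,0,0,-24,-38,0,0,0,0,0,-24,-38,0,0,0,0,0,-24,-38,0,0,0,0,0,-17,-28,0,0,0,0,0,-10,-17,0,0,0,0,0,-4,-8,0,0]
}}

```text
clock: 7.3
position: [0.4158, -0.3436, 0.2171]
ee_rot: [-0.001, 0.406, 0.914, 0.001]
contact_force: [0.1, 1.2, -2.6]
width: 0.0349
```

{"fn": "drive_tool", "kwargs": {
  "targets": [0,0,0,0,0,0,0,0,0,0,0,0,0,0]
}}

```text
clock: 7.55
position: [0.4169, -0.342, 0.2179]
ee_rot: [-0.0, 0.405, 0.914, 0.0]
contact_force: [0.1, 0.8, -2.4]
width: 0.035
```

```bash
python3 -c "
from h import *
import cv2
im=get_image('scene');cv2.imwrite('pics/s8.png',cv2.resize(im[130:310,100:320],None,fx=3.4,fy=3.3,interpolation=2)[:,:,::-1])
im=get_image('top');cv2.imwrite('pics/t8.png',cv2.resize(im[100:330,230:530],None,fx=2.5,fy=2.5,interpolation=2)[:,:,::-1])
go([.416,-.3435,.1])
"
```

```text
t 7.65 pos [ 0.417  -0.3421  0.218 ] zaxis [ 0.0002  0.0004 -1.    ] jaw yaw 42.26479867868076 F [-0.0047 -0.2305 -2.619 ] w 0.03462473151529766
shift tool mm [ -0.378   -1.6872 117.9849]
```

View pics/s8.png

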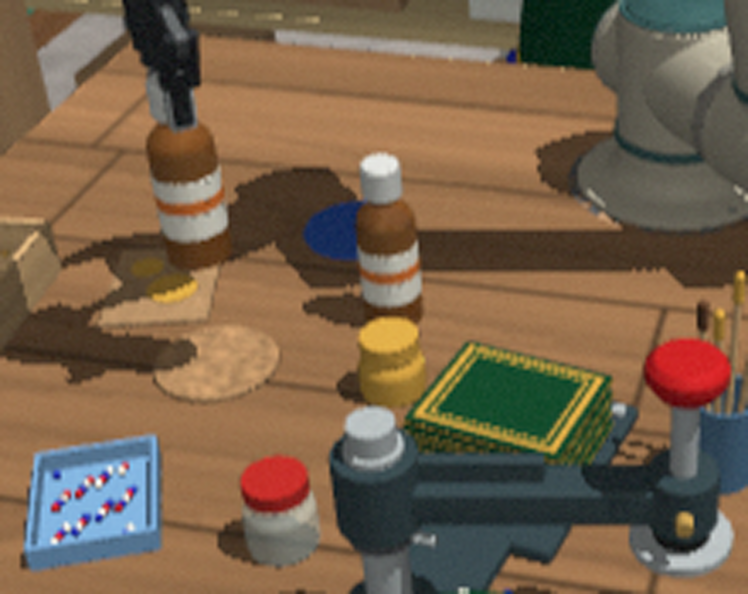

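View pics/t8.png

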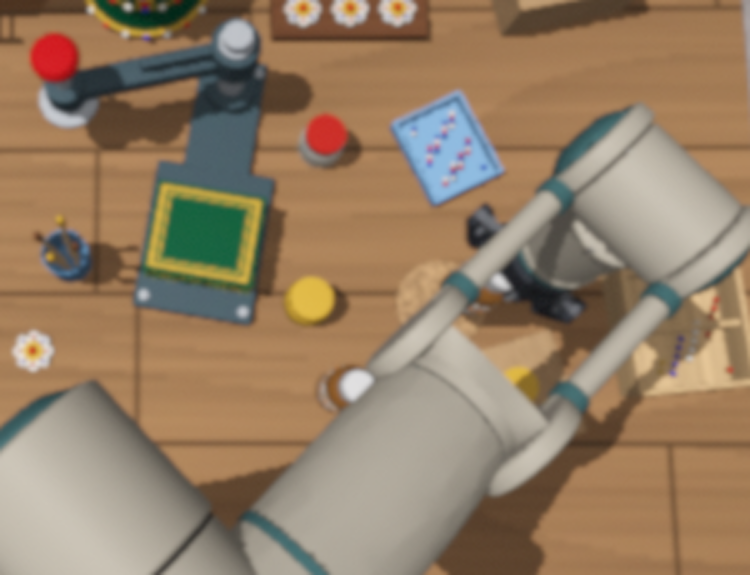

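```bash
python3 -c "
from h import *
f=lambda p:(proj('scene',p)-[100,130])*[3.4,3.3]
print(f([.416,-.343,.125]),f([.416,-.343,.295]),f([.443,-.343,.125]))"
```

```text
[197.1212 252.1702] [164.9211  77.1029] [183.2388 269.1176]
```

{"fn": "drive_tool", "kwargs": {
  "targets": [0,0,0,0,-1,15,0,0,0,0,0,0,25,0,0,0,0,0,0,25,0,0,0,0,0,0,20,0,0,0,0,0,0,15,0,0,0,0,0,0,8,0,0,0,0,0,0,4,0,0,0,0,0,0,3,0,0,0,0,0,0,0,0]
}}

```text
clock: 8.78
position: [0.416, -0.344, 0.1032]
ee_rot: [0.0, 0.405, 0.914, -0.0]
contact_force: [-0.3, 0.3, -2.3]
width: 0.0348
```

```bash
python3 -c "
from h import *
import cv2
im=get_image('scene');cv2.imwrite('pics/s9.png',cv2.resize(im[130:310,100:320],None,fx=3.4,fy=3.3,interpolation=2)[:,:,::-1])
go([.416,-.3435,.0983])
"
```

```text
t 8.825 pos [ 0.4161 -0.3441  0.1033] zaxis [ 0.0006 -0.0005 -1.    ] jaw yaw 42.185990377888736 F [-0.5001  0.6312 -1.8101] w 0.034773067665537775
shift tool mm [0.4725 0.3433 4.9626]
```

View pics/s9.png

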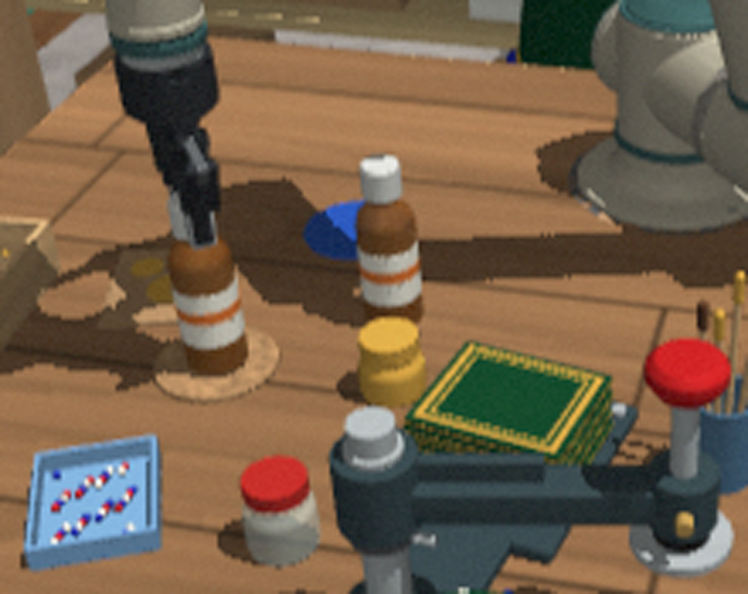

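The bottle is centred over the mat (base at crop (216,365)) and about 5 mm up. I'll lower it slowly until it touches.

{"fn": "drive_tool", "kwargs": {
  "targets": [0,0,0,0,0,2,0,0,0,0,0,0,1.5,0,0,0,0,0,0,1,0,0,0,0,0,0,0,0]
}}

```text
clock: 9.32
position: [0.4159, -0.3439, 0.0984]
ee_rot: [0.0, 0.405, 0.914, 0.0]
contact_force: [-0.4, 0.6, -3.2]
width: 0.0346
```

{"fn": "drive_tool", "kwargs": {
  "targets": [0,0,0,0,0,0.7,0,0,0,0,0,0,0,0]
}}

```text
clock: 9.57
position: [0.4161, -0.344, 0.0983]
ee_rot: [0.0, 0.405, 0.914, -0.0]
contact_force: [0.0, 0.9, 3.4]
width: 0.035
```

{"fn": "drive_tool", "kwargs": {
  "targets": [0,0,0,0,0,0.7,0,0,0,0,0,0,0,0]
}}

```text
clock: 9.82
position: [0.4164, -0.3442, 0.0983]
ee_rot: [0.001, 0.405, 0.914, -0.0]
contact_force: [-1.0, 1.7, 7.7]
width: 0.0346
```

It is standing on the mat: the force rose to +7.7 N at the expected height. I'll ease off, open, and go up.

{"fn": "drive_tool", "kwargs": {
  "targets": [0,0,0,0,0,-1,0,0,0,0,0,0,0,0.6,0,0,0,0,0,0,1,0,0,0,0,0,0,1,0,0,0,0,0,0,1,0,0,0,0,0,0,1]
}}

```text
clock: 10.58
position: [0.4159, -0.3438, 0.0979]
ee_rot: [-0.0, 0.405, 0.914, 0.0]
contact_force: [-0.3, 0.1, -0.1]
width: 0.0857
```

{"fn": "drive_tool", "kwargs": {
  "targets": [0,0,0,0,0,-8,1,0,0,0,0,0,-25,1,0,0,0,0,0,-50,1,0,0,0,0,0,-50,1,0,0,0,0,0,-40,1,0,0,0,0,0,-10,1]
}}

```text
clock: 11.32
position: [0.4169, -0.3449, 0.2846]
ee_rot: [0.003, 0.405, 0.914, -0.001]
contact_force: [0.3, -0.9, -0.2]
width: 0.085
```

```bash
python3 -c "
from h import *
import cv2
im=get_image('scene');cv2.imwrite('pics/s10.png',cv2.resize(im[130:310,100:320],None,fx=3.4,fy=3.3,interpolation=2)[:,:,::-1])
go([.647,.11,.28])
"
```

```text
t 11.375 pos [ 0.4167 -0.3447  0.284 ] zaxis [ 0.0038 -0.0039 -1.    ] jaw yaw 42.18816017056084 F [-0.032  -0.6993  0.5225] w 0.08558073926763661
shift tool mm [182.2806 476.0194   3.1276]
```

View pics/s10.png

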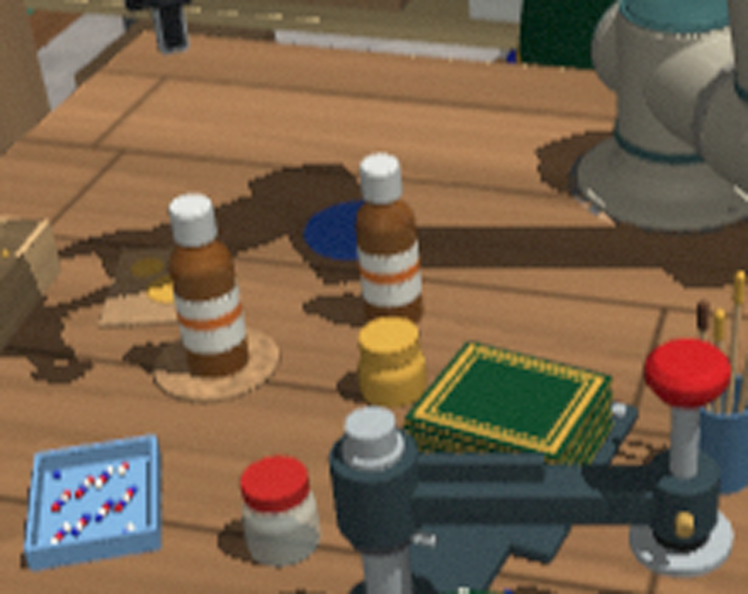

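The bottle stands upright on the cork mat and the other things are unchanged. Next I'll turn the jaws to the swing tangent and go to the knob.

{"fn": "drive_tool", "kwargs": {
  "targets": [0,0,10,0,0,-4,1,0,0,10,0,0,-4,1,0,0,10,0,0,-4,1,0,0,0,0,0,0,1]
}}

```text
clock: 11.88
position: [0.4154, -0.3434, 0.2916]
ee_rot: [-0.001, 0.627, 0.779, 0.0]
contact_force: [0.3, -0.1, -0.3]
width: 0.0853
```

```bash
python3 -c "
from h import *
import cv2
im=get_image('top');cv2.imwrite('pics/t11.png',cv2.resize(im[90:170,225:345],None,fx=6,fy=6,interpolation=2)[:,:,::-1])
im=get_image('scene');cv2.imwrite('pics/s11.png',cv2.resize(im[220:320,180:330],None,fx=5,fy=5,interpolation=2)[:,:,::-1])
go([.648,.11,.296])
"
```

```text
t 11.975 pos [ 0.4155 -0.3435  0.2917] zaxis [-0.0015  0.0017 -1.    ] jaw yaw 12.337413433367853 F [0.5333 0.4721 0.0246] w 0.085172464119768
shift tool mm [393.3118 324.0617  -3.8331]
```

View pics/t11.png

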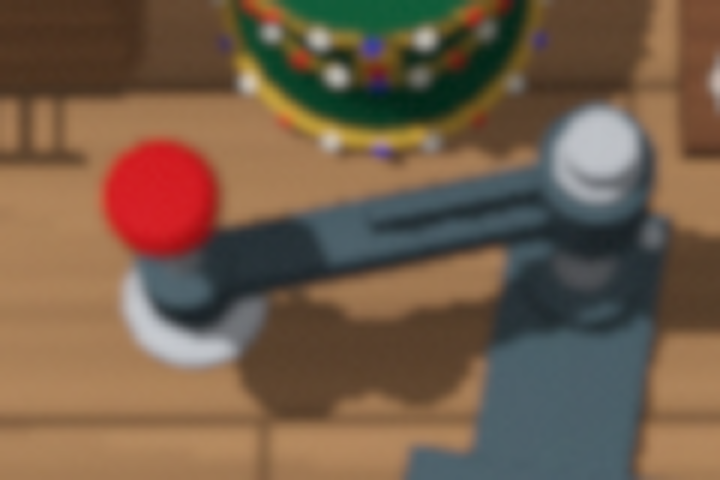

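View pics/s11.png

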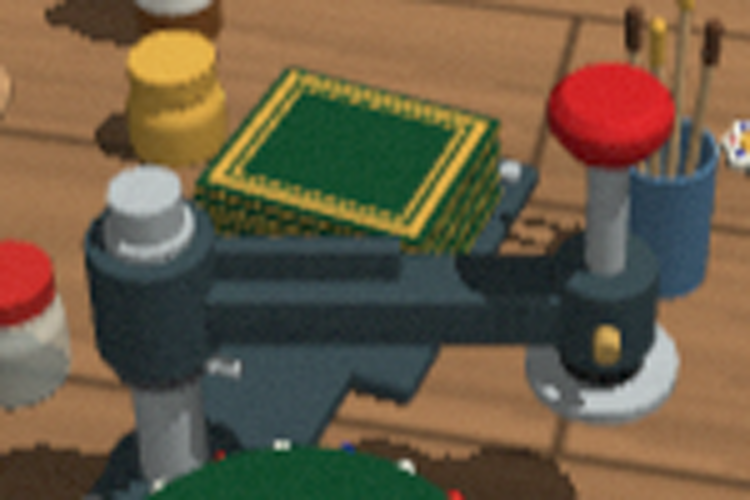

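{"fn": "drive_tool", "kwargs": {
  "targets": [0,0,0,20,16,0,1,0,0,0,36,30,0,1,0,0,0,36,30,0,1,0,0,0,36,30,0,1,0,0,0,36,30,0,1,0,0,0,36,30,0,1,0,0,0,36,30,0,1,0,0,0,36,30,0,1,0,0,0,36,30,0,1,0,0,0,36,30,0,1,0,0,0,30,24,0,1,0,0,0,17,14,0,1]
}}

```text
clock: 13.48
position: [0.6503, 0.1084, 0.2918]
ee_rot: [-0.001, 0.627, 0.779, -0.001]
contact_force: [-0.4, -0.2, 0.5]
width: 0.0853
```

{"fn": "drive_tool", "kwargs": {
  "targets": [0,0,0,0,0,20,1,0,0,0,0,0,20,1,0,0,0,0,0,0,1]
}}

```text
clock: 13.85
position: [0.6487, 0.1061, 0.2509]
ee_rot: [-0.002, 0.628, 0.778, -0.002]
contact_force: [-0.6, 0.1, 0.4]
width: 0.0855
```

```bash
python3 -c "
from h import *
import cv2
im=get_image('scene');cv2.imwrite('pics/s12.png',cv2.resize(im[150:300,200:400],None,fx=4,fy=4,interpolation=2)[:,:,::-1])
go([.648,.11,.175])
c=get_state()['position']+[0,0,.052];j=np.array([.977,.213,0])*.05
f=lambda p:(proj('scene',p)-[200,150])*4
print(f(c+j),f(c-j))
"
```

```text
t 13.9 pos [0.6495 0.1061 0.2524] zaxis [-0.0019 -0.0004 -1.    ] jaw yaw 12.188436960472066 F [-0.1359 -0.396   1.1905] w 0.0853848297029363
shift tool mm [ 4.1029 -0.5236 77.363 ]
[409.1527 338.1321] [398.1847 224.6299]
```

View pics/s12.png

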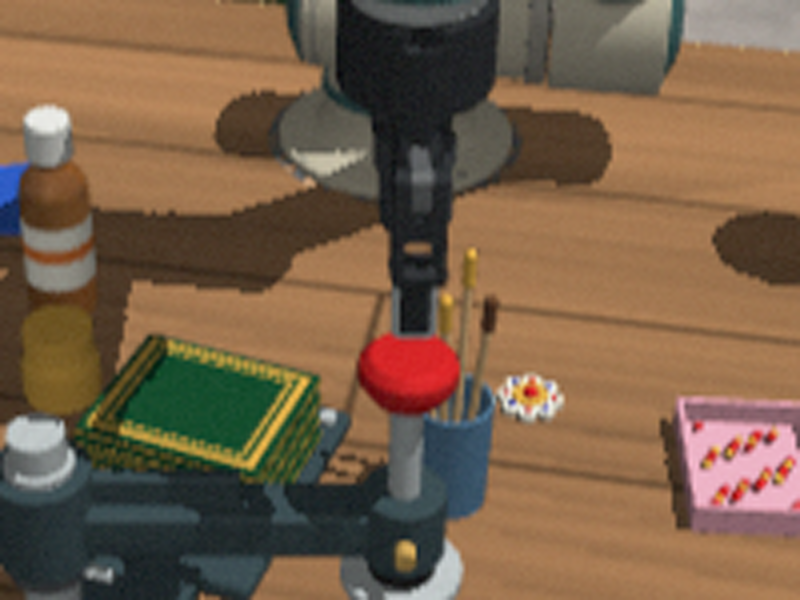

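The near fingertip at crop (415,335) matches the prediction with the 52 mm offset. I'll go down over the knob, with a small lateral correction.

{"fn": "drive_tool", "kwargs": {
  "targets": [0,0,0,4,-1,15,1,0,0,0,0,0,15,1,0,0,0,0,0,15,1,0,0,0,0,0,0,1]
}}

```text
clock: 14.4
position: [0.647, 0.1103, 0.2059]
ee_rot: [-0.001, 0.628, 0.778, -0.001]
contact_force: [-0.4, -0.1, -0.6]
width: 0.0856
```

```bash
python3 -c "
from h import *
import cv2
im=get_image('scene');cv2.imwrite('pics/s13.png',cv2.resize(im[180:280,240:360],None,fx=6,fy=6,interpolation=2)[:,:,::-1])
go([.648,.11,.175])
"
```

```text
t 14.45 pos [0.6478 0.1104 0.2071] zaxis [-0.0017 -0.0001 -1.    ] jaw yaw 12.19024659849091 F [-0.0658 -0.1287  0.2357] w 0.08531355130962105
shift tool mm [-0.4376  0.2017 32.054 ]
```

View pics/s13.png

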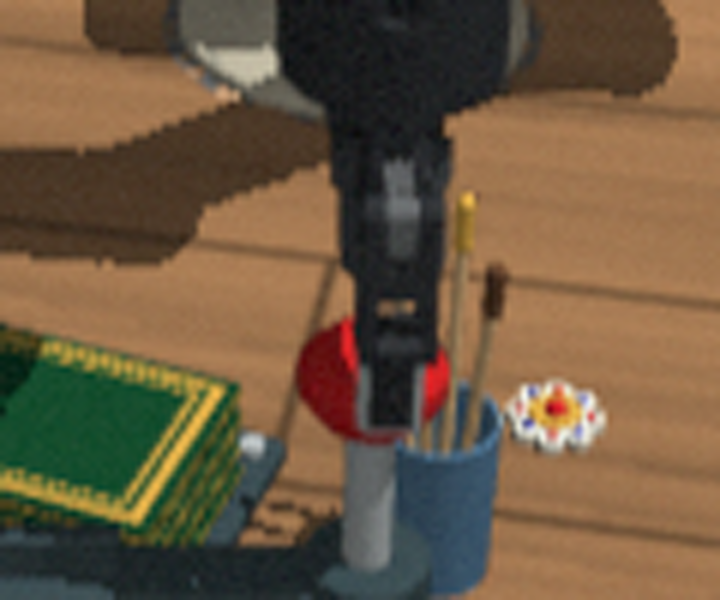

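{"fn": "drive_tool", "kwargs": {
  "targets": [0,0,0,0,0,12,1,0,0,0,0,0,12,1,0,0,0,0,0,4,1,0,0,0,0,0,0,0.76,0,0,0,0,0,0,0.76,0,0,0,0,0,0,0.76],
  "grip_force": 20
}}

```text
clock: 15.2
position: [0.6485, 0.1105, 0.1805]
ee_rot: [0.0, 0.628, 0.778, 0.0]
contact_force: [1.0, 0.2, 0.6]
width: 0.0646
```

```bash
python3 -c "
from h import *
import cv2
im=get_image('scene');cv2.imwrite('pics/s14.png',cv2.resize(im[180:300,220:360],None,fx=5,fy=5,interpolation=2)[:,:,::-1])
im=get_image('top');cv2.imwrite('pics/t14.png',cv2.resize(im[70:190,205:345],None,fx=5,fy=5,interpolation=2)[:,:,::-1])
go([.648,.11,.175])
"
```

```text
t 15.3 pos [0.6484 0.1105 0.1804] zaxis [ 0.0007  0.0001 -1.    ] jaw yaw 12.189787670038356 F [-0.0104 -0.7202 -0.0219] w 0.06490293920073927
shift tool mm [-0.3928 -0.4743  5.3603]
```

View pics/s14.png

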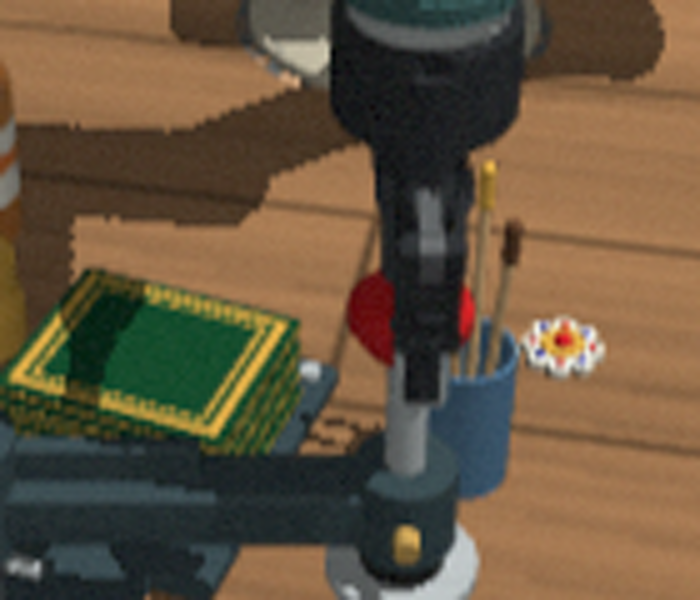

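View pics/t14.png

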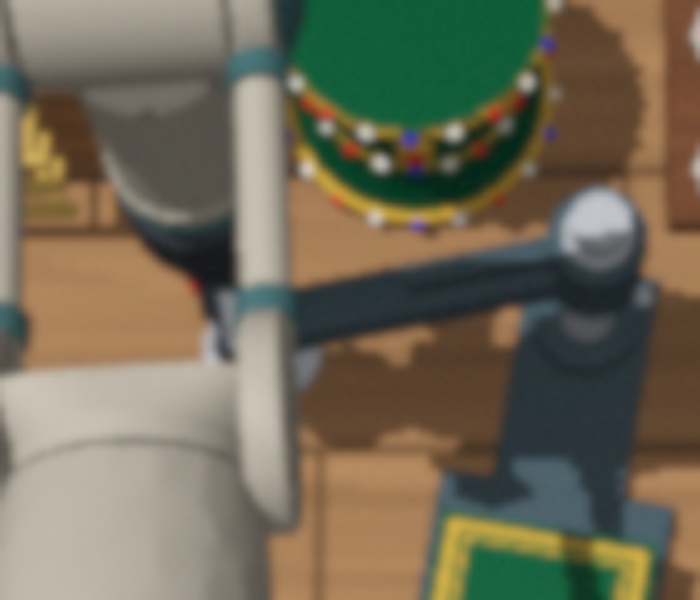

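The jaws straddle the knob at 65 mm opening. I'll sweep the first part of the arc about the column: −5° and 17.4 mm per row.

{"fn": "drive_tool", "kwargs": {
  "targets": [0,0,-2.5,-0.2,-8.7,0,0.76,0,0,-5,-0.8,-17.4,0,0.76,0,0,-5,-0.8,-17.4,0,0.76,0,0,-2.5,-0.2,-8.7,0,0.76,0,0,0,0,0,0,0.76]
}}

```text
clock: 15.92
position: [0.5989, 0.0926, 0.1804]
ee_rot: [0.0, 0.521, 0.853, 0.0]
contact_force: [0.6, -0.1, -0.3]
width: 0.0647
```

```bash
cat >> h.py <<'E'
def arc():
    p=get_state()["position"];d=p[:2]-[.689,-.086];print("R",np.hypot(*d),"ang",np.degrees(np.arctan2(d[1],d[0])))
E
python3 -c "
from h import *
import cv2
im=get_image('scene');cv2.imwrite('pics/s15.png',cv2.resize(im[180:300,200:360],None,fx=5,fy=5,interpolation=2)[:,:,::-1])
go([.492,-.053,.18]);arc()
"
```

```text
t 15.975 pos [0.5993 0.0928 0.1803] zaxis [ 0.0007  0.0002 -1.    ] jaw yaw 27.13158717244092 F [ 0.625  -0.1932  0.572 ] w 0.06504371530690986
shift tool mm [ -80.8273 -161.9682    0.2449]
R 0.2000422737911361 ang 116.64618526787443
```

View pics/s15.png

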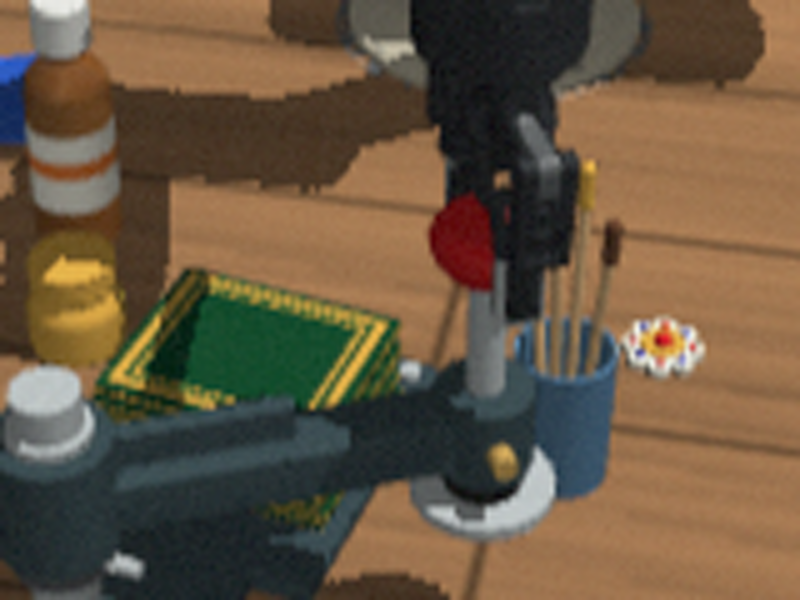

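The arm follows: R is 0.200 and the knob is carried along. I'll continue to just short of home.

{"fn": "drive_tool", "kwargs": {
  "targets": [0,0,-3,-0.3,-10.5,0,0.76,0,0,-5,-0.8,-17.4,0,0.76,0,0,-5,-0.8,-17.4,0,0.76,0,0,-5,-0.8,-17.4,0,0.76,0,0,-5,-0.8,-17.4,0,0.76,0,0,-5,-0.8,-17.4,0,0.76,0,0,-5,-0.8,-17.4,0,0.76,0,0,-5,-0.8,-17.4,0,0.76,0,0,-5,-0.8,-17.4,0,0.76,0,0,-3,-0.3,-10.5,0,0.76,0,0,0,0,0,0,0.76]
}}

```text
clock: 17.35
position: [0.4998, -0.0278, 0.1801]
ee_rot: [0.0, 0.147, 0.989, 0.0]
contact_force: [-0.3, 0.6, -0.3]
width: 0.0646
```

```bash
python3 -c "
from h import *
import cv2
im=get_image('scene');cv2.imwrite('pics/s16.png',cv2.resize(im[180:300,180:340],None,fx=5,fy=5,interpolation=2)[:,:,::-1])
im=get_image('top');cv2.imwrite('pics/t16.png',cv2.resize(im[70:250,225:385],None,fx=4,fy=4,interpolation=2)[:,:,::-1])
go([.492,-.053,.18]);arc()
"
```

```text
t 17.45 pos [ 0.4999 -0.0272  0.1801] zaxis [ 0.0003  0.0002 -1.    ] jaw yaw 73.11745168455093 F [ 0.4053  0.4861 -0.6047] w 0.06499353334448586
shift tool mm [  0.0461 -26.9682   0.0511]
R 0.19805167831799114 ang 162.73123453531642
```

View pics/s16.png

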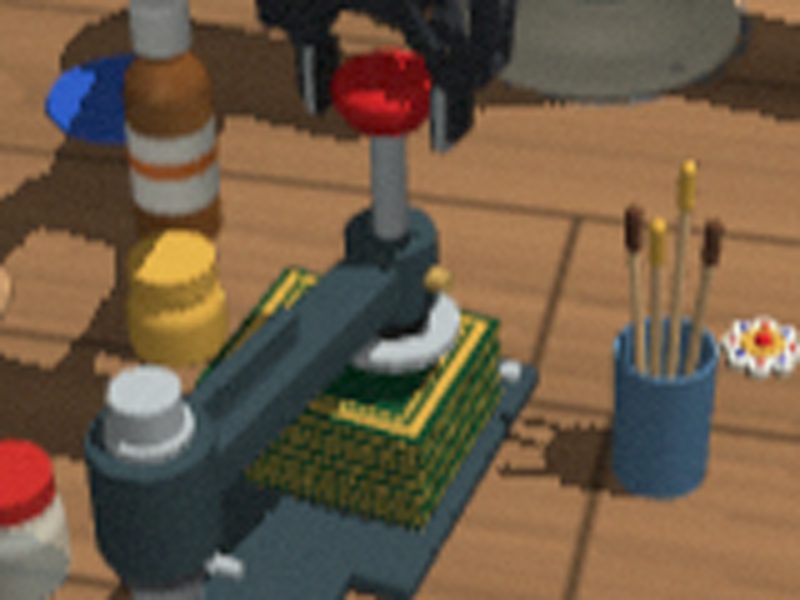

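View pics/t16.png

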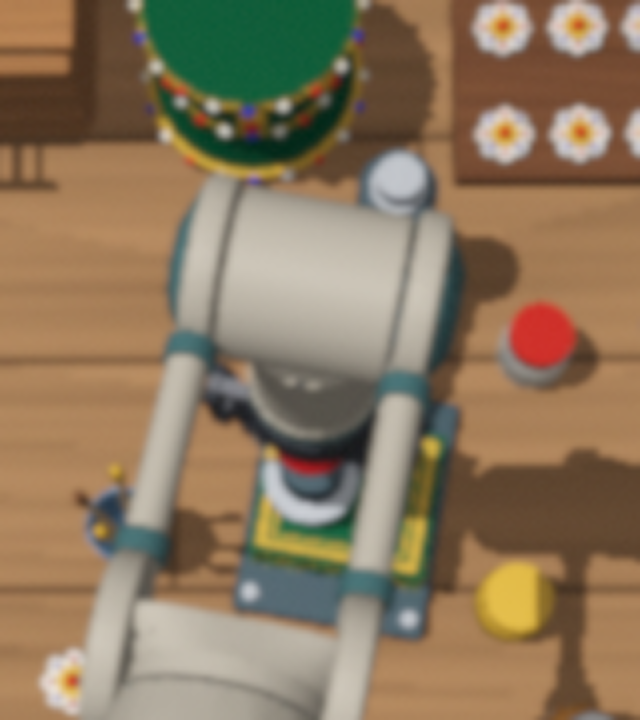

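The knob is between the pads with the ram over the pile's left part. It is about 27 mm from home plus about 5 mm of slack. I'll go 22 mm and then feel for the stop.

{"fn": "drive_tool", "kwargs": {
  "targets": [0,0,-3,-0.2,-9,0,0.76,0,0,-3,-0.3,-9,0,0.76,0,0,-1,0,-4,0,0.76,0,0,0,0,0,0,0.76]
}}

```text
clock: 17.95
position: [0.4945, -0.0488, 0.18]
ee_rot: [-0.0, 0.086, 0.996, -0.0]
contact_force: [-0.1, 0.1, 0.1]
width: 0.065
```

{"fn": "drive_tool", "kwargs": {
  "targets": [0,0,-0.5,0,-3,0,0.76,0,0,0,0,0,0,0.76]
}}

```text
clock: 18.2
position: [0.4938, -0.0517, 0.1799]
ee_rot: [-0.0, 0.081, 0.997, 0.0]
contact_force: [-0.5, 0.5, -0.2]
width: 0.065
```

{"fn": "drive_tool", "kwargs": {
  "targets": [0,0,0,0,-3,0,0.76,0,0,0,0,0,0,0.76]
}}

```text
clock: 18.45
position: [0.4933, -0.0549, 0.18]
ee_rot: [-0.0, 0.081, 0.997, -0.0]
contact_force: [-0.5, 0.3, 0.0]
width: 0.0651
```

{"fn": "drive_tool", "kwargs": {
  "targets": [0,0,0,0,-2,0,0.76,0,0,0,0,0,0,0.76]
}}

```text
clock: 18.7
position: [0.4931, -0.0569, 0.18]
ee_rot: [-0.0, 0.081, 0.997, -0.0]
contact_force: [-0.3, 1.0, 0.1]
width: 0.0648
```

{"fn": "drive_tool", "kwargs": {
  "targets": [0,0,0,0,-2,0,0.76,0,0,0,0,0,0,0.76]
}}

```text
clock: 18.95
position: [0.4928, -0.0578, 0.1799]
ee_rot: [-0.0, 0.081, 0.997, 0.001]
contact_force: [-0.4, 4.6, 1.1]
width: 0.0649
```

{"fn": "drive_tool", "kwargs": {
  "targets": [0,0,0,0,-1.5,0,0.76,0,0,0,0,0,0,0.76]
}}

```text
clock: 19.2
position: [0.4928, -0.0577, 0.1798]
ee_rot: [0.0, 0.081, 0.997, 0.002]
contact_force: [0.4, 8.1, -0.3]
width: 0.065
```

```bash
python3 -c "
from h import *
import cv2
im=get_image('scene');cv2.imwrite('pics/s17.png',cv2.resize(im[180:300,180:340],None,fx=5,fy=5,interpolation=2)[:,:,::-1])
go([.492,-.053,.18]);arc()
"
```

```text
t 19.25 pos [ 0.4928 -0.0577  0.1798] zaxis [ 0.0005  0.0047 -1.    ] jaw yaw 80.67714394836639 F [ 1.4329  7.4344 -0.5349] w 0.06504978846425416
shift tool mm [ 1.5567  4.5559 -0.1652]
R 0.1982255978273211 ang 171.8057716865245
```

View pics/s17.png

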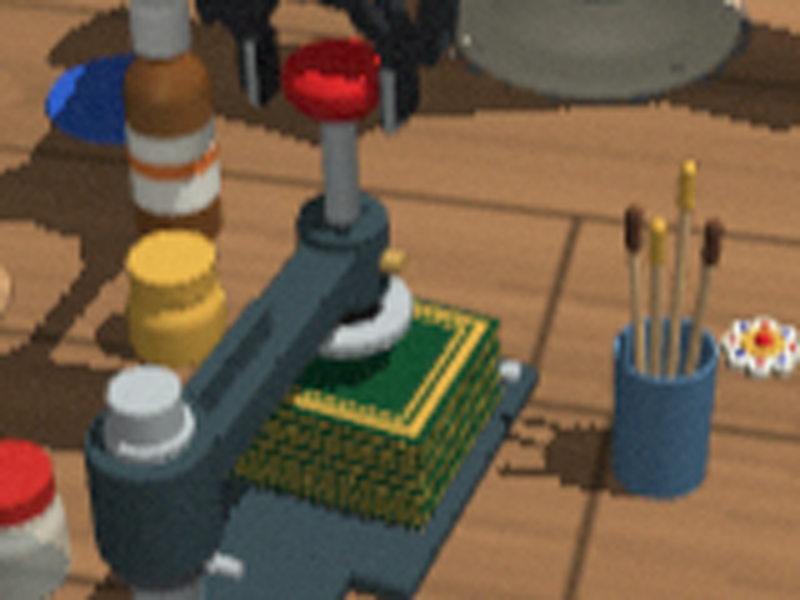

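The arm is home: the tool stopped advancing and the force rose to 8 N. I'll ease off to the middle of the slack, open, rise and shut the fingers.

{"fn": "drive_tool", "kwargs": {
  "targets": [0,0,0,0,3,0,0.76,0,0,0,0,3.5,0,0.9,0,0,0,0,0,0,1,0,0,0,0,0,0,1,0,0,0,0,0,-10,1,0,0,0,0,0,-25,1,0,0,0,0,0,-30,1,0,0,0,0,0,-20,1,0,0,0,0,0,0,0,0,0,0,0,0,0,0,0,0,0,0,0,0,0,0,0,0,0,0,0,0]
}}

```text
clock: 20.75
position: [0.4932, -0.0536, 0.2642]
ee_rot: [-0.001, 0.081, 0.997, 0.0]
contact_force: [0.7, -0.9, -0.4]
width: 0.0124
```

{"fn": "drive_tool", "kwargs": {
  "targets": [0,0,0,0,0,0,0,0,0,0,0,0,0,0,0,0,0,0,0,0,0,0,0,0,0,0,0,0]
}}

```text
clock: 21.25
position: [0.4937, -0.0537, 0.265]
ee_rot: [0.0, 0.081, 0.997, 0.0]
contact_force: [1.0, 0.2, 0.6]
width: -0.0002
```

```bash
python3 -c "
from h import *
import cv2
im=get_image('scene');cv2.imwrite('pics/s18.png',cv2.resize(im[150:300,180:340],None,fx=4.5,fy=4,interpolation=2)[:,:,::-1])
go([.493,-.0525,.217]);arc()
"
```

```text
t 21.3 pos [ 0.4936 -0.0537  0.265 ] zaxis [ 0.0001  0.0001 -1.    ] jaw yaw 80.68664396502444 F [ 0.7008  0.804  -0.2558] w -1.1994323222246327e-05
shift tool mm [ 0.8217  1.0828 48.0314]
R 0.19802152132293685 ang 170.6140582199189
```

View pics/s18.png

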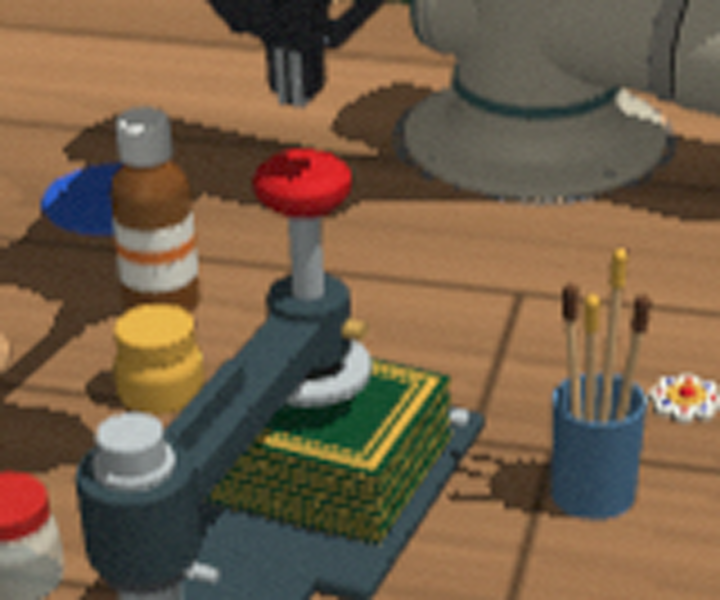

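```bash
python3 -c "
from h import *
f=lambda p:(proj('scene',p)-[180,150])*[4.5,4]
print('knobtop',f([.492,-.053,.259]))
for z in (.265,.295,.305,.315): print(z,f([.4936,-.0537,z]))
print('knob mid',f([.492,-.053,.244]))
"
```

```text
knobtop [298.8751 163.6633]
0.265 [296.4443 156.5007]
0.295 [294.2889 113.8579]
0.305 [293.5553  99.3454]
0.315 [292.8141  84.6799]
knob mid [299.9052 184.3544]
```

The tip matches with a 41.5 mm offset, and the knob is about 2 mm to +y, so I'll shift by that. Then I'll go down to just above the dome, expecting contact at reported z ≈ 0.217.

{"fn": "drive_tool", "kwargs": {
  "targets": [0,0,0,0,2,15,0,0,0,0,0,0,15,0,0,0,0,0,0,10,0,0,0,0,0,0,4,0,0,0,0,0,0,0,0]
}}

```text
clock: 21.92
position: [0.494, -0.0518, 0.2208]
ee_rot: [0.0, 0.081, 0.997, 0.0]
contact_force: [-0.4, -0.3, 0.3]
width: -0.0
```

{"fn": "drive_tool", "kwargs": {
  "targets": [0,0,0,0,0,2,0,0,0,0,0,0,2,0,0,0,0,0,0,2,0,0,0,0,0,0,0,0]
}}

```text
clock: 22.42
position: [0.4946, -0.0519, 0.2153]
ee_rot: [0.001, 0.081, 0.997, -0.0]
contact_force: [0.0, 0.2, 3.6]
width: 0.0001
```

{"fn": "drive_tool", "kwargs": {
  "targets": [0,0,0,0,0,2,0,0,0,0,0,0,2,0,0,0,0,0,0,0,0]
}}

```text
clock: 22.8
position: [0.4944, -0.0518, 0.2108]
ee_rot: [0.0, 0.081, 0.997, -0.0]
contact_force: [1.4, -1.3, 3.0]
width: -0.0001
```

Contact is made and the ram is moving at 3–4 N. I'll continue down.

{"fn": "drive_tool", "kwargs": {
  "targets": [0,0,0,0,0,1.5,0,0,0,0,0,0,1.5,0,0,0,0,0,0,1.5,0,0,0,0,0,0,1.5,0]
}}

```text
clock: 23.3
position: [0.4944, -0.0518, 0.205]
ee_rot: [0.001, 0.081, 0.997, -0.0]
contact_force: [3.1, -1.2, 4.7]
width: 0.0
```

{"fn": "drive_tool", "kwargs": {
  "targets": [0,0,0,0,0,1,0,0,0,0,0,0,1,0]
}}

```text
clock: 23.55
position: [0.4942, -0.0518, 0.203]
ee_rot: [0.0, 0.081, 0.997, 0.0]
contact_force: [2.2, -0.5, 4.7]
width: -0.0002
```

{"fn": "drive_tool", "kwargs": {
  "targets": [0,0,0,0,0,1,0,0,0,0,0,0,1,0]
}}

```text
clock: 23.8
position: [0.4941, -0.0518, 0.201]
ee_rot: [0.0, 0.081, 0.997, 0.0]
contact_force: [3.0, -1.5, 4.5]
width: -0.0
```

{"fn": "drive_tool", "kwargs": {
  "targets": [0,0,0,0,0,1,0,0,0,0,0,0,1,0]
}}

```text
clock: 24.05
position: [0.4939, -0.0517, 0.1989]
ee_rot: [-0.0, 0.081, 0.997, 0.0]
contact_force: [2.9, -0.6, 3.8]
width: -0.0002
```

```bash
python3 -c "
from h import *
import cv2
im=get_image('scene');cv2.imwrite('pics/s19.png',cv2.resize(im[150:300,180:340],None,fx=4.5,fy=4,interpolation=2)[:,:,::-1])
go([.493,-.0525,.1935])
"
```

```text
t 24.1 pos [ 0.4938 -0.0517  0.1987] zaxis [-0.0005  0.0002 -1.    ] jaw yaw 80.6879074612662 F [ 2.7382 -0.8139  4.624 ] w 0.0005071734981993286
shift tool mm [ 0.6155 -0.9271  5.2486]
```

View pics/s19.png

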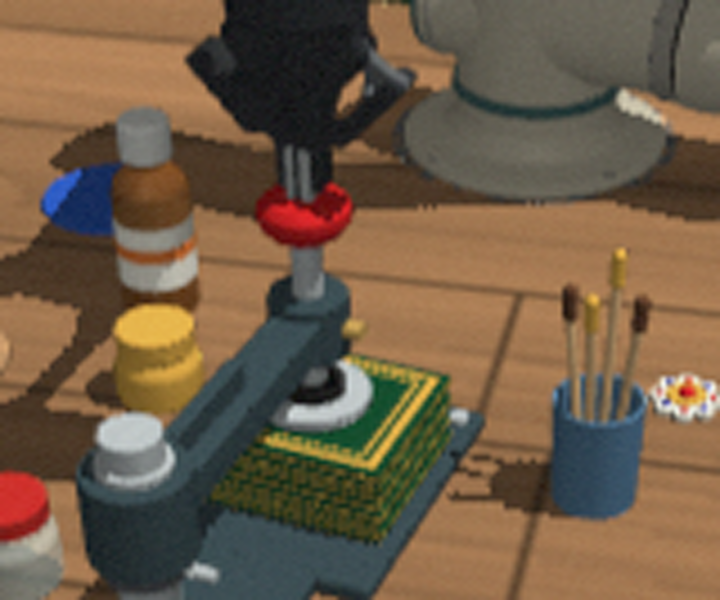

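The foot has come down 19 mm and is just above the pile (foot at crop (322,400)), with the push still steady at 4–5 N. I'll take 0.5–1 mm steps now.

{"fn": "drive_tool", "kwargs": {
  "targets": [0,0,0,0,0,0.5,0,0,0,0,0,0,0.5,0]
}}

```text
clock: 24.35
position: [0.4937, -0.0517, 0.1979]
ee_rot: [-0.0, 0.081, 0.997, 0.0]
contact_force: [1.6, -0.1, 3.6]
width: 0.0003
```

{"fn": "drive_tool", "kwargs": {
  "targets": [0,0,0,0,0,0.5,0,0,0,0,0,0,0.5,0]
}}

```text
clock: 24.6
position: [0.4938, -0.0517, 0.1969]
ee_rot: [-0.0, 0.081, 0.997, 0.0]
contact_force: [3.0, -0.6, 4.9]
width: 0.0
```

{"fn": "drive_tool", "kwargs": {
  "targets": [0,0,0,0,0,0.5,0,0,0,0,0,0,0.5,0]
}}

```text
clock: 24.85
position: [0.4938, -0.0517, 0.196]
ee_rot: [-0.0, 0.081, 0.997, 0.0]
contact_force: [1.9, -0.4, 5.7]
width: -0.0001
```

{"fn": "drive_tool", "kwargs": {
  "targets": [0,0,0,0,0,0.5,0,0,0,0,0,0,0.5,0]
}}

```text
clock: 25.1
position: [0.4938, -0.0517, 0.1955]
ee_rot: [-0.0, 0.081, 0.997, 0.0]
contact_force: [0.5, -0.6, 7.9]
width: 0.0001
```

The force is rising, so contact began at about z 0.196. A little more in 0.5 mm steps.

{"fn": "drive_tool", "kwargs": {
  "targets": [0,0,0,0,0,0.5,0,0,0,0,0,0,0.3,0]
}}

```text
clock: 25.35
position: [0.4938, -0.0517, 0.1951]
ee_rot: [0.0, 0.081, 0.997, -0.0]
contact_force: [0.2, 0.2, 9.9]
width: -0.0002
```

{"fn": "drive_tool", "kwargs": {
  "targets": [0,0,0,0,0,0.5,0,0,0,0,0,0,0,0]
}}

```text
clock: 25.6
position: [0.4938, -0.0517, 0.1949]
ee_rot: [0.0, 0.081, 0.997, -0.0]
contact_force: [-0.0, 0.2, 10.5]
width: 0.0001
```

{"fn": "drive_tool", "kwargs": {
  "targets": [0,0,0,0,0,0.6,0,0,0,0,0,0,0,0]
}}

```text
clock: 25.85
position: [0.4938, -0.0517, 0.1946]
ee_rot: [0.0, 0.081, 0.997, -0.0]
contact_force: [-1.0, 0.5, 12.1]
width: -0.0001
```

{"fn": "drive_tool", "kwargs": {
  "targets": [0,0,0,0,0,0.6,0,0,0,0,0,0,0,0]
}}

```text
clock: 26.1
position: [0.4938, -0.0517, 0.1943]
ee_rot: [0.001, 0.081, 0.997, -0.0]
contact_force: [-1.1, 0.2, 12.1]
width: -0.0001
```

{"fn": "drive_tool", "kwargs": {
  "targets": [0,0,0,0,0,0.7,0,0,0,0,0,0,0,0]
}}

```text
clock: 26.35
position: [0.4939, -0.0517, 0.1939]
ee_rot: [0.001, 0.081, 0.997, -0.0]
contact_force: [-1.0, -0.0, 14.7]
width: 0.0001
```

{"fn": "drive_tool", "kwargs": {
  "targets": [0,0,0,0,0,-1,0,0,0,0,0,0,-1,0,0,0,0,0,0,-2,0,0,0,0,0,0,-5,0,0,0,0,0,0,-15,0,0,0,0,0,0,-30,0,0,0,0,0,0,-40,0,0,0,0,0,0,-30,0,0,0,0,0,0,0,0]
}}

```text
clock: 27.48
position: [0.4953, -0.052, 0.319]
ee_rot: [0.003, 0.081, 0.997, -0.0]
contact_force: [-0.3, -0.5, -1.1]
width: 0.0003
```

```bash
python3 -c "
from h import *
import cv2
im=get_image('scene');cv2.imwrite('pics/s20.png',im[:,:,::-1]);cv2.imwrite('pics/s20c.png',cv2.resize(im[150:300,180:340],None,fx=4.5,fy=4,interpolation=2)[:,:,::-1])
go([.3,-.05,.3])
"
```

```text
t 27.525 pos [ 0.4943 -0.0518  0.3171] zaxis [ 0.0024 -0.0005 -1.    ] jaw yaw 80.68962088566725 F [ 0.478  -0.2056 -0.2434] w 9.8146290905403e-05
shift tool mm [192.092  -29.6677  16.5959]
```

View pics/s20.png

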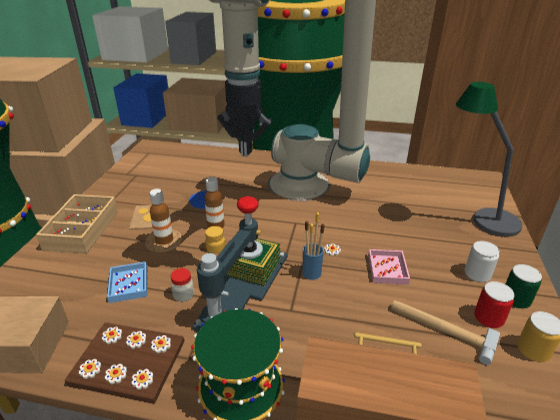

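View pics/s20c.png

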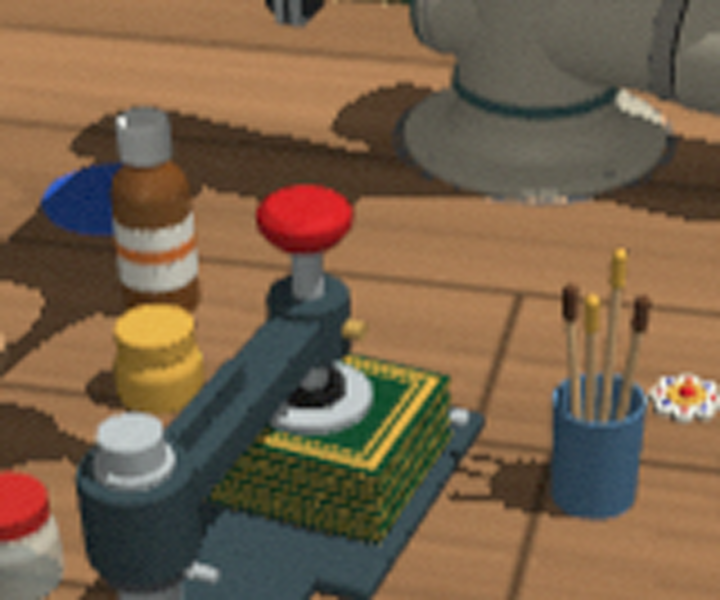

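The foot is on the pile and the robot is clear. I'll move the arm aside for an unobstructed top view, to check the swing, pile and bottle.

{"fn": "drive_tool", "kwargs": {
  "targets": [0,0,0,6,20,-2,0,0,0,0,12,40,0,0,0,0,0,12,40,0,0,0,0,0,12,40,0,0,0,0,0,12,40,0,0,0,0,0,12,40,0,0,0,0,0,12,40,0,0,0,0,0,12,40,0,0,0,0,0,12,40,0,0,0,0,0,12,40,0,0,0,0,0,6,20,0,0,0,0,0,0,0,0,0]
}}

```text
clock: 29.02
position: [0.4398, 0.3626, 0.3166]
ee_rot: [-0.001, 0.08, 0.997, -0.001]
contact_force: [0.0, -1.1, 0.2]
width: -0.0001
```

```bash
python3 -c "
from h import *
import cv2
im=get_image('top');cv2.imwrite('pics/t21.png',cv2.resize(im[95:285,225:435],None,fx=3,fy=3,interpolation=2)[:,:,::-1])
f=lambda p:(proj('top',p)-[225,95])*3
for d in (0,3,6):
    a=np.radians(170.5-d); k=np.array([.689,-.086])+.2*np.array([np.cos(a),np.sin(a)]); print(d,f([*k,.237]),f([*k,.222]))
print('col',f([.689,-.086,.205]),'bottle cap on mat centre',f([.416,-.3435,.175]))
im=get_image('scene');cv2.imwrite('pics/s21.png',cv2.resize(im[230:290,220:290],None,fx=9,fy=9,interpolation=2)[:,:,::-1])
"
```

```text
0 [265.6533 263.1391] [265.2347 266.5499]
3 [253.8138 260.9227] [253.5489 264.3606]
6 [242.1202 258.1049] [242.0071 261.5775]
col [299.6998  58.582 ] bottle cap on mat centre [586.5108 358.2041]
```

View pics/t21.png

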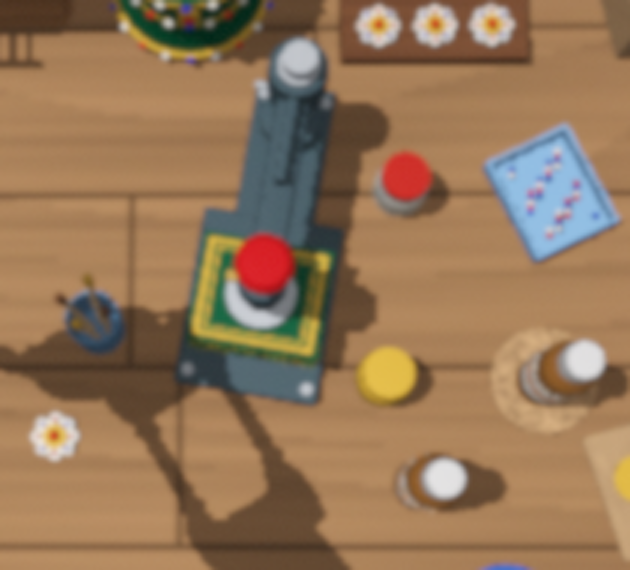

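View pics/s21.png

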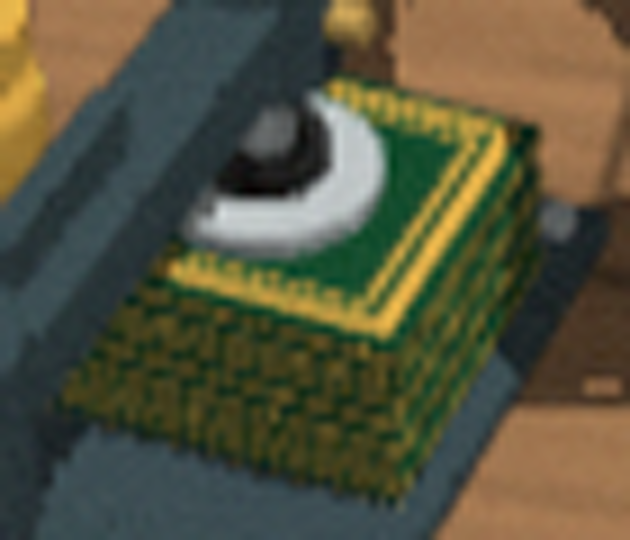

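The final top view shows:
- The knob is at crop (265,264), against a predicted (265,263) for swing 0.
- The bottle cap is at (585,359), against a predicted (586,358) for the mat centre.
- The pile is aligned with the foot flat on it, and the bystanders are at their old pixels.

Handing in.

```bash
python3 -c "
from rig import *
print(sign_off(), get_state()['clock'])"
```

```text
the job is handed in; nothing more can be done
the job is handed in; nothing more can be done
```

The job is done and handed in at about 29 s on the robot's clock; `sign_off` gives no verdict.

**What I did, in order:**
- **Bottle:** I gripped the left-hand amber bottle by its cap and stood it on the cork mat. I felt it touch down before opening the gripper.
- **Press arm:** I swung it about the column, with the knob loosely between the fingers, until it met its stop. The tool stopped moving and the force rose to 8 N.
- **Ram:** I pushed the knob down with shut fingertips. The push was steady at about 4–5 N, then began to rise after about 21 mm of travel, where the foot met the pile. I stopped at 14.7 N, about 10 N of it on the pile, then let go and moved the robot away.

**Last checks:**
- **Swing:** in the final top view, the knob is within a pixel of where it should be with the arm home.
- **Bottle:** its cap is within a pixel of where it should be over the mat's centre.
- **Pile:** it looks square, with the foot flat on it.
- **Bystanders:** the brush cup, gold pot, bead jar and blue tray were at their earlier positions in that view. The pink tray lies outside that view; it looked unmoved in the earlier scene picture.

**What disagreed:**
- **Tool position:** the fingertips were really about 42 mm higher than the reported tool position (about 52 mm with the jaws open). I noticed before the first grasp and used the pictures and contact forces for heights instead.
- **Foot pressure after release:** I did not measure it. The brake should hold about 4–5 N, and in the picture the foot has not lifted.

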